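# Couple two shift levers to a pull rod with a clevis pin

### The arm

A 7-joint arm with a two-finger parallel gripper is mounted at the origin on a cart in front of the work surface, level with it; the furniture and walls round the work are solid. World frame = base frame: x ahead of the robot, y to its left, z up, the work surface at z = 0. Lengths are in mm, angles in rad, forces in N, time in s.
With the tool pointing down it reaches from about 400 to 900 mm from the base axis. Payload 5.5 kg.
Tool frame: the origin (TCP) lies on the centre line of the jaws, within the pads' length; the fingertips stand 19 mm ahead of it and the grasp point (between the pads) is the TCP; z points along the fingers, y is the line along which they close (so a half turn about z gives the same grasp; the last joint's range is limited). The gripper opens to 85 mm and grips with 20 to 120 N. Pads are 22 mm wide; open, the fingers measure 114 mm over their backs; the gripper's body (76 mm by 85 mm) begins 54 mm behind the grasp point. The pads swing forward as they close: fully open they stand 13 mm farther back than shut.
Start: joints at [0.263, 0.501, -0.427, 1.55, 0.221, 1.138, -0.21], TCP at [649.999, 0.037, 250.31] pointing down, gripper open.
Joint ranges: [-2.88, 2.88], [-0.31, 2.03], [-1.54, 1.56], [0.2, 2.42], [-1.41, 4.55], [0.19, 2.02], [-2.57, 2.57]. Speed limits (rad/s): [2.57, 2.57, 3.14, 3.14, 3.14, 3.14, 3.14].

### API

Orientations are given as a unit quaternion [x, y, z, w].
In Python, from plant import r gives the robot as it stands.
- The arm moves only by the tool carry_out, never from a script. Its argument "series" is a list of rows, each an object of numbers: "claw": the closure, from -1 (fully open) to 1 (shut); "tx", "ty", "tz": the shift along the tool's x, y, z in mm; "rx", "ry", "rz": the turn, a rotation vector about the tool's x, y, z in degrees. In form: [{"claw": .., "tx": .., "ty": .., "tz": .., "rx": .., "ry": .., "rz": ..}, ...]. A call has 1 to 10 rows; each row shifts and turns the commanded pose from where the row before left it, along the tool's axes as they then stand; what a row does not reach is not made up. A row lasts 1/12 s, in which the tool goes at most 41.7 mm and 7.16 degrees, less where a joint would pass 70% of its speed; a pose out of reach is approached as far as the arm can. A call with a gripper value outside its range is refused whole. The fingers move at their own pace and stop on an object; "grip_force" is the grip in N (left out, the last holds). Time passes only in rows, so rows that do not move let the fingers close. It gives the time, the measured TCP pose, the force, the opening and the grip force at its end, in the units of the state.
- r.sense(): the state, without advancing time (a new reading comes with each control period).
- r.get_image(name): name is "scene" or "side" or "wrist"; returns (picture, depth): 400x640x3 uint8, blue, green, red; 400x640 float32, mm along the optical axis (not along the pixel's ray), 0 where there is no reading.
- r.camera_model(name): a dict with "intrinsics" (3x3 intrinsics, pixels), "extrinsics" (4x4, takes a point from camera to world coordinates). Camera axes: x right, y down, z forward; pixel columns grow to the right and rows downward; lengths in mm; the calibration is good to about 2 mm. A picture is of the moment at which its call begins: read the wrist's pose just before it. camera_model takes no time and is no camera call; for the wrist camera it gives the pose at the moment of the call.
- r.hand_in(): hands the job in; it is judged then, once.
The state is a dict: "t": time; "joint_pos": joint angles; "qd": joint speeds; "joint_torque": joint torques, N m; "ee_pos": TCP position; "ee_rot": TCP orientation; "contact_force": force on the tool from outside, world axes, zero at the start; "moment": the same for the moment, N m; "opening": finger opening in mm; "grasp_force": force on a finger pad.
Only numpy, scipy, OpenCV 4.12 (cv2) and the standard library are available. Lean on these libraries where they do the work, as an engineer would, in place of code of your own. Each camera call takes 0.05 s, during which the arm holds its last target. There are 200 camera calls.

### The job

Take the red-knobbed pin out of the wooden pin block and couple the pull rod to both shift levers with it: down through the clevis's top lug, the upper lever, the middle lug, the lower lever and the bottom lug, until its flange sits flat on the top lug; then let go. The lever holes are out of line with the clevis, so never force the pin: where it lands on a lever, move it along the rod's direction, the clevis sliding with it, and feel with light pressure for the hole. Leave the grease tin, the oil can and the gear where they are.

Things in the scene. Friction and masses are not known exactly. Their poses are not given: they have to be found in the camera images.
- linkage: green cast base plate, 185 x 165 x 12 mm, bolted down, carrying the linkage. Origin: on its underside at bench level, straight below the clevis hole when the pull rod is at mid travel. x points to the levers' pivot post, y along the pull rod (axis 56 mm up) to its black knob 200 mm away, z up. A rod guide, 73 mm high, stands 76 to 106 mm along y
- clevis (a joint): travel of the pull rod and its clevis along the linkage's y, m: 0 at mid travel, stops at 12 mm either way, about 1.5 N of friction. The steel clevis has three flat lugs, 8 mm thick, undersides 32, 52 and 72 mm above the bench, round ends of 32 mm diameter, a 15 mm hole in each, all in line. A pin standing in the top lug takes the clevis along when it is moved along y
- clevis_hole (a point): middle of the mouth of the clevis hole, on the upper face of the top lug, 80 mm above the bench; it moves with the pull rod. Axes as the linkage's
- pivot_post (a point): top of the levers' post, 110 mm along x from the linkage's origin. Two dark levers 8 mm thick (42 to 50 and 62 to 70 mm up) swing on it separately and stay where left: 3 N at the eye moves one, stops 11 mm either way. Their 15 mm holes, in 36 mm eyes between the lugs, are hidden and not measured: each starts within 9.5 mm either side of mid travel along y, 0.5 mm or less off in x
- pin: oiled steel coupling pin, about 100 g, 104 mm long, at the start upright in the pin block. Origin: middle of its lower tip; z up along it. Shank 12 mm in diameter, 60 mm long, the lowest 3.5 mm tapered to 9 mm: it draws into a hole that is within 2 mm of line. Flange of 24 mm diameter from 60 to 64 mm, round ribbed red knob of 18 mm diameter, to hold it by, from 64 to 104 mm
- pin_flange (a point): centre of the underside of the pin's flange, 60 mm above its tip. It lies on clevis_hole when the pin is fully home
- pin_block: wooden block, 50 x 110 x 64 mm, fixed, with three upright holes in a row along its y axis, 35 mm apart; the pin stands in the middle one (14 mm wide, 62 mm deep), its flange on the top of the block. Origin: centre of the underside
- grease: green tin with a light lid, 71 mm in diameter, 60 mm high, bystander. Origin: centre of its underside
- oil_can: bench oil can, brown body 74 mm wide, 173 mm high with its spout, bystander. Origin: on its underside
- gear: small steel gear, 55 mm in diameter, 19 mm high, lying flat, bystander. Origin: centre of its underside

How it is judged (in metres and radians):
At the end, for the whole second after the job is handed in: The pin is home in the clevis, through both levers: the underside of its flange is within 2 mm of the upper face of the top lug and within 3 mm of the middle of its hole, the pin upright within 0.06 rad, at rest and released (horizontal distance between pin_flange and clevis_hole below 0.003 m and z of pin_flange in the frame of clevis_hole between -0.003 and 0.002 m and angle between pin's own z axis and vertical below 0.06 rad and linear speed of pin below 0.02 m/s and contact force between the fingers and pin below 0.1 N); the robot touches nothing.
It fails at once if the pin is forced on its way in: more than 60 N between pin and linkage while the flange is still over 3 mm above the top lug (contact force between pin and linkage above 60 N and z of pin_flange in the frame of clevis_hole above 0.003 m).
It fails at once if the grease tin is moved more than 20 mm (distance of grease from where it was at the start of the episode above 0.02 m).
It fails at once if the oil can is moved more than 20 mm (distance of oil_can from where it was at the start of the episode above 0.02 m).
It fails at once if the gear is moved more than 20 mm (distance of gear from where it was at the start of the episode above 0.02 m).
It also fails if it takes over 72 s, if anything falls off the work surface, if the arm or the gripper's body presses on something with over 40 N, if the wrist force passes 120 N, or if a joint passes its speed limit or range.

## Working session

There is one attempt and no reset: what is moved stays moved. The work goes in short steps, Python scripts to look and compute and a tool call to move; the robot and the scene stay as the last step left them, time stands still between calls to the robot, and variables do not carry over. Pictures are saved under pics/ and viewed, at most 10 in all, crops included, and the job is handed in when it is done.

Besides the shell and the picture viewer there is one more tool, called after "Request:" by a JSON object that holds its "api" and its "payload". carry_out: Moves the arm, as the interface text tells. Its arguments: {"type":"object","properties":{"series":{"type":"array","items":{"type":"object","properties":{"claw":{"type":"number"},"tx":{"type":"number"},"ty":{"type":"number"},"tz":{"type":"number"},"rx":{"type":"number"},"ry":{"type":"number"},"rz":{"type":"number"}}}},"grip_force":{"type":"number"}},"required":["series"]}

```bash
mkdir -p pics; cat > h.py <<'E'
import numpy as np, cv2
from plant import r
def grab(n):
    m=r.camera_model(n); im,d=r.get_image(n); return im,d,np.array(m["intrinsics"]),np.array(m["extrinsics"])
def ray(K,T,u,v,z):
    d=T[:3,:3]@np.linalg.inv(K)@[u,v,1]; o=T[:3,3]; return o+d*(z-o[2])/d[2]
def cloud(d,K,T):
    v,u=np.indices(d.shape); p=np.stack([(u-K[0,2])/K[0,0]*d,(v-K[1,2])/K[1,1]*d,d],-1)
    return p@T[:3,:3].T+T[:3,3]
def red(im,d,K,T):
    h=cv2.cvtColor(im,cv2.COLOR_BGR2HSV); m=((h[...,0]<8)|(h[...,0]>172))&(h[...,1]>130)&(h[...,2]>60)
    n,l,s,c=cv2.connectedComponentsWithStats(m.astype(np.uint8)); return l,s,c
E
python3 - <<'E'
from h import *
s=r.sense(); print({k:np.round(v,3).tolist() for k,v in s.items()})
for n in ["scene","side","wrist"]:
    im,d,K,T=grab(n); cv2.imwrite(f"pics/{n}0.png",im); np.savez(f"{n}0.npz",im=im,d=d,K=K,T=T)
    print(n,K[0,0],K[0,2],K[1,2],np.round(T,3).tolist())
    l,st,c=red(im,d,K,T); print([(x.tolist(),np.round(y)) for x,y in zip(st[1:],c[1:]) if x[4]>20])
E
```

```text
{'t': 0.0, 'joint_pos': [0.263, 0.502, -0.427, 1.551, 0.221, 1.138, -0.21], 'qd': [-0.001, 0.0, -0.002, 0.0, -0.001, 0.001, -0.002], 'joint_torque': [0.0, -56.952, -5.817, -28.094, 0.011, 0.012, 0.0], 'ee_pos': [649.33, -0.033, 249.237], 'ee_rot': [0.707, 0.707, -0.001, -0.001], 'contact_force': [-0.092, 0.09, 0.447], 'moment': [0.044, -0.006, -0.061], 'grasp_force': 0.0, 'opening': 85.202}
scene 377.94536696048925 320.6922358556134 202.1596509577314 [[0.921, 0.297, -0.254, 793.332], [0.39, -0.676, 0.626, -648.008], [0.014, -0.675, -0.738, 904.575], [0.0, 0.0, 0.0, 1.0]]
[([441, 186, 20, 14, 151], array([450., 193.])), ([244, 259, 9, 13, 85], array([248., 265.]))]
side 454.6825077544908 321.9531003852336 201.06120102128625 [[0.912, -0.215, 0.348, 156.246], [-0.409, -0.462, 0.787, -790.451], [-0.008, -0.86, -0.51, 627.711], [0.0, 0.0, 0.0, 1.0]]
[([330, 271, 11, 24, 205], array([334., 282.]))]
wrist 309.95712134100484 316.49653337588325 196.89989594206466 [[1.0, 0.001, -0.003, 648.73], [-0.0, -0.96, -0.28, 72.285], [-0.003, 0.28, -0.96, 372.62], [0.0, 0.0, 0.0, 1.0]]
[([111, 371, 28, 27, 328], array([124., 384.]))]
```

View pics/scene0.png

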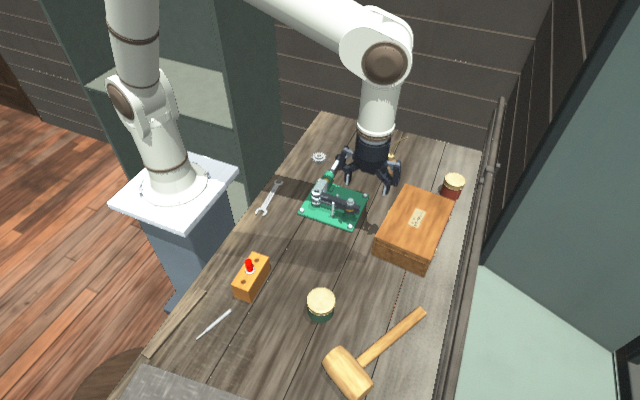

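View pics/wrist0.png

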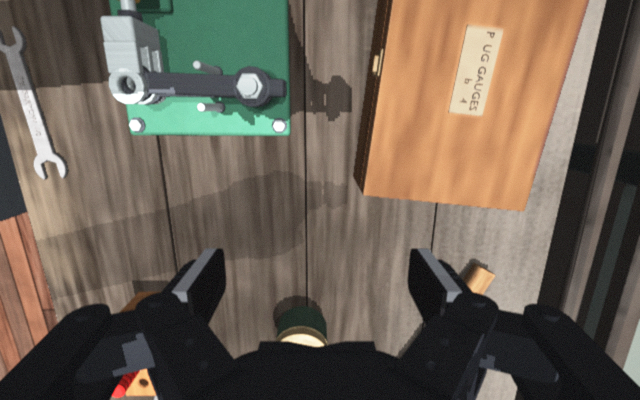

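View pics/side0.png

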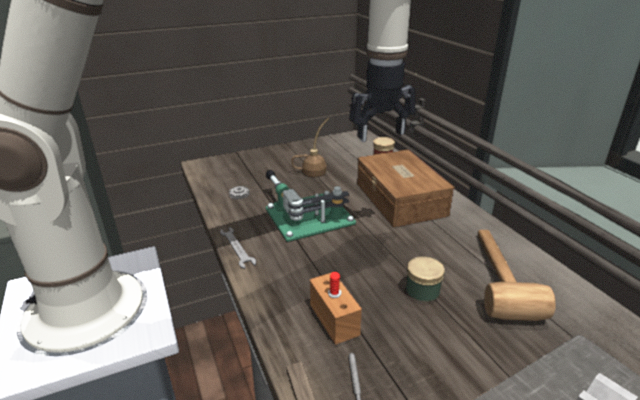

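The scene view shows the pin (red knob at about 248,265) in its block and the linkage at about (335,205). The wrist view shows the clevis hole at about (127,85), the post bolt at (250,87) and base bolts at (137,126) and (279,126). In the side view the knob is at (334,282).

```bash
python3 - <<'E'
from h import *
L=lambda n:[np.load(n+"0.npz")[k] for k in("im","d","K","T")]
im,d,K,T=L("wrist"); P=cloud(d,K,T)
print("hole",ray(K,T,127,85,80)); print("post depth",P[87,250],"boltL",P[126,137],"boltR",P[126,279],"lug",P[78,117],P[95,120],"box",P[150,450])
g=cv2.inRange(cv2.cvtColor(im,cv2.COLOR_BGR2HSV),(65,80,30),(90,255,255)); g[:, :90]=0; g[200:]=0
# front edge of base plate: lowest green pixel per column
us=np.arange(145,275,5); pts=np.array([ray(K,T,u,np.where(g[:,u])[0].max()+.5,12)[:2] for u in us if g[:,u].any()])
print("front edge slope",np.polyfit(pts[:,0],pts[:,1],1),pts.mean(0))
vs=np.arange(5,125,5); pr=np.array([ray(K,T,np.where(g[v])[0].max()+.5,v,12)[:2] for v in vs if g[v].any()])
print("right edge",np.polyfit(pr[:,1],pr[:,0],1))
# pin top from knob two-view + depth
for n in("side","scene"):
    im,d,K,T=L(n); l,s,c=red(im,d,K,T); 
    for i in range(1,len(s)):
        if s[i][4]>60:
            p=cloud(d,K,T)[l==i]; print(n,c[i],"ray@z85+",ray(K,T,*c[i],86),"cloud",np.median(p,0),p.max(0),p.min(0))
    if n=="side": 
        P=cloud(d,K,T); print("block top etc",[P[y,x].round() for x,y in((320,281),(351,310),(345,305),(330,330))], "oil",P[160,315],"grease",P[268,425])
E
python3 -c "
import cv2;a=cv2.imread('pics/wrist0.png')[40:140,90:310];b=cv2.imread('pics/side0.png')[260:350,290:400]
cv2.imwrite('pics/c1.png',cv2.vconcat([cv2.resize(a,(770,350),interpolation=2),cv2.resize(b,(770,250))[:,:]])[:600])"
```

```text
hole [478.87034449  90.78957078  80.        ]
post depth [589.77887047  88.72197408  86.29212538] boltL [447.32046958  51.52657712  19.11566959] boltR [605.74829951  51.51984972  18.56597685] lug [471.0420157   96.63114875  80.0800308 ] [471.26012542  82.30927678  80.24228044] box [771.36586351  33.72995028  84.65101877]
front edge slope [-5.53215380e-03  4.43275568e+01] [522.63588143  41.43625469]
right edge [3.09484880e-03 6.17164455e+02]
side [334.30731707 281.92195122] ray@z85+ [ 430.05948727 -223.95193023   86.        ] cloud [ 425.5908025  -234.37088962   89.96980892] [496.21771134 -99.76842034 108.06163047] [ 418.057321   -238.65209609   -4.00062667]
block top etc [array([ 418., -187.,   64.]), array([ 437., -277.,   61.]), array([ 434., -261.,   61.]), array([ 402., -265.,   17.])] oil [631.70323372 330.87128677  47.43728033] grease [ 623.24972409 -232.34576875   58.61656801]
scene [449.60927152 192.98675497] ray@z85+ [854.00478164 237.54123442  86.        ] cloud [857.26648051 292.85919406  33.53761147] [887.51617811 311.67761595 904.5753222 ] [ 793.33195199 -648.00785963    9.11219647]
scene [248.49411765 264.65882353] ray@z85+ [ 427.9055421  -226.03748518   86.        ] cloud [ 433.1442816  -231.92514687   99.72691336] [ 439.06483967 -169.14793016  109.49038614] [ 3.70771149e+02 -2.38249377e+02 -9.28072426e-02]
```

View pics/c1.png

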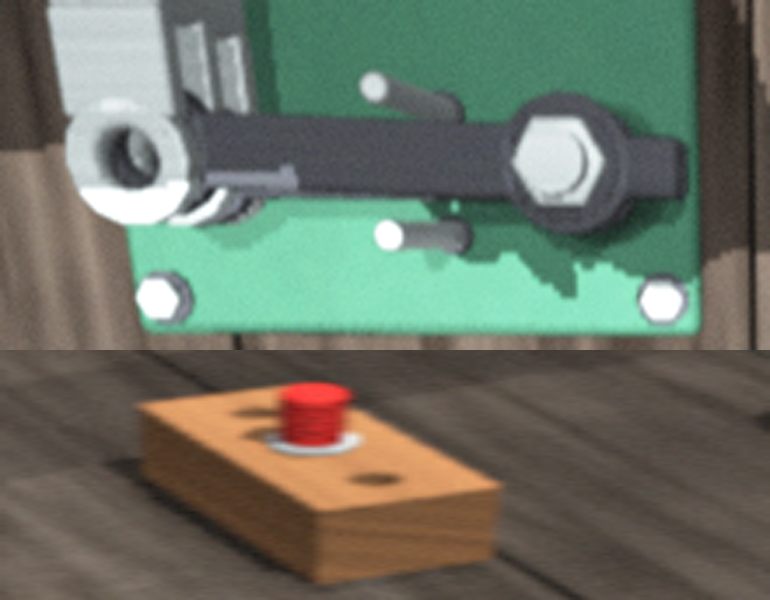

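The crop shows the linkage square to the world axes, with the hole centre at about (128,85) in the full frame. Next I go above the pin and turn the jaws so they close along the rod.

Request:
{"api": "carry_out", "payload": {"series": [{"tx": -22.7, "ty": -22.1, "tz": 4, "claw": -1}, {"tx": -22.7, "ty": -22.1, "tz": 4}, {"tx": -22.7, "ty": -22.1, "tz": 4}, {"tx": -22.7, "ty": -22.1, "tz": 4}, {"tx": -22.7, "ty": -22.1, "tz": 4}, {"tx": -22.7, "ty": -22.1, "tz": 4}, {"tx": -22.7, "ty": -22.1, "tz": 4}, {"tx": -22.7, "ty": -22.1, "tz": 4}, {"tx": -22.7, "ty": -22.1, "tz": 4}, {"tx": -22.7, "ty": -22.1, "tz": 4}]}}

```text
validation failed for argument at $.se...
```

Request:
{"api": "carry_out", "payload": {"series": [{"rz": 7}, {"rz": 7}, {"rz": 7}, {"rz": 7}, {"rz": 7}, {"rz": 7}, {"rz": 7}, {"rz": 7}, {"rz": 7}, {"rz": 7}]}}

```text
validation failed for argument at $.se...
```

Request:
{"api": "carry_out", "payload": {"series": [{"rz": 7}, {"rz": 7}, {"rz": 6}, {}, {}]}}

```text
validation failed for argument at $.se...
```

```bash
python3 - <<'E'
from h import *
s=r.sense(); print(s["t"],np.round(s["ee_pos"],1),np.round(s["ee_rot"],3),np.round(s["joint_pos"],2),s["contact_force"])
im,d,K,T=grab("wrist"); cv2.imwrite("pics/w1.png",im)
l,st,c=red(im,d,K,T); i=1+st[1:,4].argmax(); P=cloud(d,K,T)
p=P[(l==i)&(P[...,2]>104)]; print(st[i],c[i],"top face",p.mean(0),(p.max(0)+p.min(0))/2,len(p))
m=(l==i); v,u=np.where(m&(P[...,2]>104)); print("ray top",ray(K,T,(u.min()+u.max())/2,(v.min()+v.max())/2,108))
E
```

```text
0.15 [649.5  -0.  249.5] [ 0.707  0.707 -0.001 -0.001] [ 0.26  0.5  -0.43  1.55  0.22  1.14 -0.21] [-0.30548293 -0.13158143 -0.34209319]
[111 370  29  28 326] [123.53680982 384.36503067] top face [ 456.57688374 -191.74892366  137.38871677] [536.36811969 -80.92427251 238.38932448] 137
ray top [ 435.43563754 -218.59834376  108.        ]
```

View pics/w1.png

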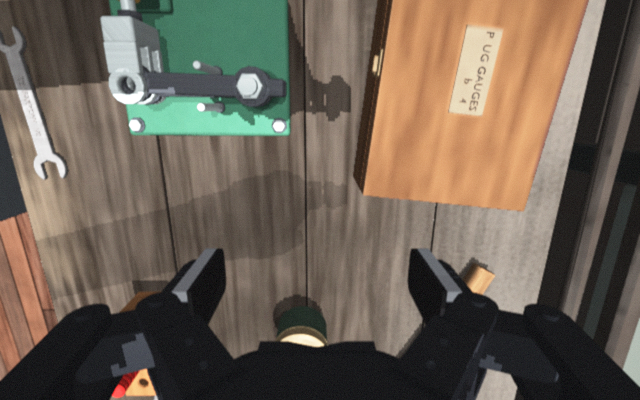

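The picture is unchanged because the moves were refused, probably since each row needs every key. I'll resend with all keys.

Request:
{"api": "carry_out", "payload": {"series": [{"claw": -1, "tx": -22.7, "ty": -22.1, "tz": 4, "rx": 0, "ry": 0, "rz": 0}, {"claw": -1, "tx": -22.7, "ty": -22.1, "tz": 4, "rx": 0, "ry": 0, "rz": 0}, {"claw": -1, "tx": -22.7, "ty": -22.1, "tz": 4, "rx": 0, "ry": 0, "rz": 0}, {"claw": -1, "tx": -22.7, "ty": -22.1, "tz": 4, "rx": 0, "ry": 0, "rz": 0}, {"claw": -1, "tx": -22.7, "ty": -22.1, "tz": 4, "rx": 0, "ry": 0, "rz": 0}, {"claw": -1, "tx": -22.7, "ty": -22.1, "tz": 4, "rx": 0, "ry": 0, "rz": 0}, {"claw": -1, "tx": -22.7, "ty": -22.1, "tz": 4, "rx": 0, "ry": 0, "rz": 0}, {"claw": -1, "tx": -22.7, "ty": -22.1, "tz": 4, "rx": 0, "ry": 0, "rz": 0}, {"claw": -1, "tx": -22.7, "ty": -22.1, "tz": 4, "rx": 0, "ry": 0, "rz": 0}, {"claw": -1, "tx": -22.7, "ty": -22.1, "tz": 4, "rx": 0, "ry": 0, "rz": 0}]}}

```text
t: 1.03
ee_pos: [427.7, -227.9, 210.2]
ee_rot: [0.707, 0.707, -0.0, 0.0]
contact_force: [0.2, -0.2, -0.9]
opening: 85.2
grasp_force: 0.0
```

Request:
{"api": "carry_out", "payload": {"series": [{"claw": -1, "tx": 0, "ty": 0, "tz": 0, "rx": 0, "ry": 0, "rz": 7}, {"claw": -1, "tx": 0, "ty": 0, "tz": 0, "rx": 0, "ry": 0, "rz": 7}, {"claw": -1, "tx": 0, "ty": 0, "tz": 0, "rx": 0, "ry": 0, "rz": 7}, {"claw": -1, "tx": 0, "ty": 0, "tz": 0, "rx": 0, "ry": 0, "rz": 7}, {"claw": -1, "tx": 0, "ty": 0, "tz": 0, "rx": 0, "ry": 0, "rz": 7}, {"claw": -1, "tx": 0, "ty": 0, "tz": 0, "rx": 0, "ry": 0, "rz": 7}, {"claw": -1, "tx": 0, "ty": 0, "tz": 0, "rx": 0, "ry": 0, "rz": 7}, {"claw": -1, "tx": 0, "ty": 0, "tz": 0, "rx": 0, "ry": 0, "rz": 7}, {"claw": -1, "tx": 0, "ty": 0, "tz": 0, "rx": 0, "ry": 0, "rz": 7}, {"claw": -1, "tx": 0, "ty": 0, "tz": 0, "rx": 0, "ry": 0, "rz": 7}]}}

```text
t: 1.87
ee_pos: [428.9, -226.9, 210.3]
ee_rot: [0.985, 0.171, -0.0, -0.0]
contact_force: [0.7, -0.4, -0.6]
opening: 85.3
grasp_force: 0.0
```

Request:
{"api": "carry_out", "payload": {"series": [{"claw": -1, "tx": 0, "ty": 0, "tz": 0, "rx": 0, "ry": 0, "rz": 7}, {"claw": -1, "tx": 0, "ty": 0, "tz": 0, "rx": 0, "ry": 0, "rz": 7}, {"claw": -1, "tx": 0, "ty": 0, "tz": 0, "rx": 0, "ry": 0, "rz": 6}, {"claw": -1, "tx": 0, "ty": 0, "tz": 0, "rx": 0, "ry": 0, "rz": 0}, {"claw": -1, "tx": 0, "ty": 0, "tz": 0, "rx": 0, "ry": 0, "rz": 0}]}}

```text
t: 2.28
ee_pos: [429.0, -226.8, 210.2]
ee_rot: [1.0, 0.002, -0.0, -0.0]
contact_force: [-0.3, 0.6, -0.5]
opening: 85.3
grasp_force: 0.0
```

```bash
python3 - <<'E'
from h import *
s=r.sense(); print(s["t"],np.round(s["ee_pos"],1),np.round(s["ee_rot"],3),np.round(s["joint_pos"],2),s["contact_force"])
im,d,K,T=grab("wrist"); cv2.imwrite("pics/w2.png",im)
l,st,c=red(im,d,K,T); i=1+st[1:,4].argmax(); P=cloud(d,K,T)
print(st[i],c[i]); q=(l==i)&(P[...,2]>104)&(P[...,2]<112); v,u=np.where(q); print(len(v),"cloud",P[q].mean(0),"ray top",ray(K,T,(u.min()+u.max())/2,(v.min()+v.max())/2,108))
E
```

```text
2.2833 [ 429.  -226.8  210.2] [ 1.     0.002 -0.    -0.   ] [ 0.54  0.23 -0.13  2.    0.04  0.91 -1.17] [-0.27461635  0.62553747 -0.47302375]
[306 182  25  32 590] [318.08983051 197.84576271]
403 cloud [ 429.24449585 -226.72701577  107.1753279 ] ray top [ 429.44582418 -226.67451851  108.        ]
```

View pics/w2.png

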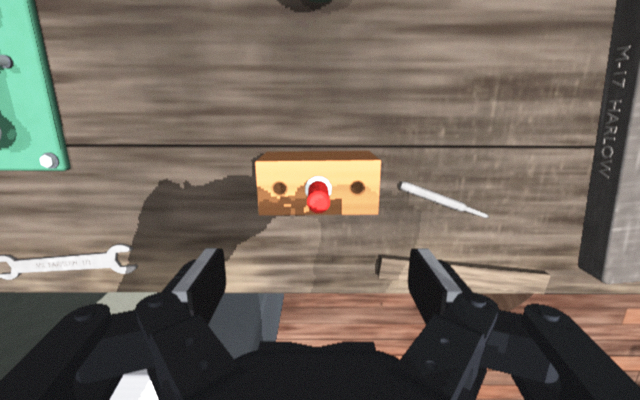

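The picture shows the knob at (318,198), straight below the tool, with the block square to the world. I go down and grip.

Request:
{"api": "carry_out", "payload": {"series": [{"claw": -1, "tx": 0.4, "ty": 0, "tz": 35, "rx": 0, "ry": 0, "rz": 0}, {"claw": -1, "tx": 0, "ty": 0, "tz": 35, "rx": 0, "ry": 0, "rz": 0}, {"claw": -1, "tx": 0, "ty": 0, "tz": 30, "rx": 0, "ry": 0, "rz": 0}, {"claw": -1, "tx": 0, "ty": 0, "tz": 19, "rx": 0, "ry": 0, "rz": 0}, {"claw": 1, "tx": 0, "ty": 0, "tz": 0, "rx": 0, "ry": 0, "rz": 0}, {"claw": 1, "tx": 0, "ty": 0, "tz": 0, "rx": 0, "ry": 0, "rz": 0}, {"claw": 1, "tx": 0, "ty": 0, "tz": 0, "rx": 0, "ry": 0, "rz": 0}, {"claw": 1, "tx": 0, "ty": 0, "tz": 0, "rx": 0, "ry": 0, "rz": 0}, {"claw": 1, "tx": 0, "ty": 0, "tz": 0, "rx": 0, "ry": 0, "rz": 0}, {"claw": 1, "tx": 0, "ty": 0, "tz": 0, "rx": 0, "ry": 0, "rz": 0}], "grip_force": 70}}

```text
t: 3.17
ee_pos: [430.5, -227.5, 92.9]
ee_rot: [1.0, 0.0, 0.001, 0.001]
contact_force: [-0.4, 0.2, 6.7]
opening: 16.3
grasp_force: 68.0
```

Request:
{"api": "carry_out", "payload": {"series": [{"claw": 1, "tx": 0, "ty": 0, "tz": 0, "rx": 0, "ry": 0, "rz": 0}, {"claw": 1, "tx": 0, "ty": 0, "tz": 0, "rx": 0, "ry": 0, "rz": 0}, {"claw": 1, "tx": 0, "ty": 0, "tz": 0, "rx": 0, "ry": 0, "rz": 0}]}}

```text
t: 3.42
ee_pos: [430.5, -227.5, 92.9]
ee_rot: [1.0, 0.0, 0.001, 0.001]
contact_force: [-0.8, 0.8, 5.0]
opening: 16.2
grasp_force: 68.1
```

Request:
{"api": "carry_out", "payload": {"series": [{"claw": 1, "tx": 0, "ty": 0, "tz": -10, "rx": 0, "ry": 0, "rz": 0}, {"claw": 1, "tx": 0, "ty": 0, "tz": -30, "rx": 0, "ry": 0, "rz": 0}, {"claw": 1, "tx": 0, "ty": 0, "tz": -35, "rx": 0, "ry": 0, "rz": 0}, {"claw": 1, "tx": 0, "ty": 0, "tz": -35, "rx": 0, "ry": 0, "rz": 0}, {"claw": 1, "tx": 0, "ty": 0, "tz": 0, "rx": 0, "ry": 0, "rz": 0}]}}

```text
t: 3.83
ee_pos: [433.4, -228.8, 208.8]
ee_rot: [1.0, 0.0, 0.005, 0.003]
contact_force: [1.2, -0.5, -0.9]
opening: 16.5
grasp_force: 69.3
```

Request:
{"api": "carry_out", "payload": {"series": [{"claw": 1, "tx": 5, "ty": -30, "tz": 0, "rx": 0, "ry": 0, "rz": 0}, {"claw": 1, "tx": 5, "ty": -32, "tz": 0, "rx": 0, "ry": 0, "rz": 0}, {"claw": 1, "tx": 5, "ty": -32, "tz": 0, "rx": 0, "ry": 0, "rz": 0}, {"claw": 1, "tx": 5, "ty": -32, "tz": 0, "rx": 0, "ry": 0, "rz": 0}, {"claw": 1, "tx": 5, "ty": -32, "tz": 0, "rx": 0, "ry": 0, "rz": 0}, {"claw": 1, "tx": 5, "ty": -32, "tz": 0, "rx": 0, "ry": 0, "rz": 0}, {"claw": 1, "tx": 5, "ty": -32, "tz": 0, "rx": 0, "ry": 0, "rz": 0}, {"claw": 1, "tx": 5, "ty": -32, "tz": 0, "rx": 0, "ry": 0, "rz": 0}, {"claw": 1, "tx": 5, "ty": -32, "tz": 0, "rx": 0, "ry": 0, "rz": 0}, {"claw": 1, "tx": 5, "ty": -32, "tz": 0, "rx": 0, "ry": 0, "rz": 0}]}}

```text
t: 4.67
ee_pos: [479.1, 92.5, 201.9]
ee_rot: [1.0, 0.0, 0.0, 0.0]
contact_force: [0.4, -0.6, -0.7]
opening: 16.4
grasp_force: 69.3
```

Request:
{"api": "carry_out", "payload": {"series": [{"claw": 1, "tx": 0, "ty": 0, "tz": 0, "rx": 0, "ry": 0, "rz": 0}, {"claw": 1, "tx": 0, "ty": 0, "tz": 0, "rx": 0, "ry": 0, "rz": 0}, {"claw": 1, "tx": 0, "ty": 0, "tz": 0, "rx": 0, "ry": 0, "rz": 0}, {"claw": 1, "tx": 0, "ty": 0, "tz": 0, "rx": 0, "ry": 0, "rz": 0}]}}

```text
t: 5.0
ee_pos: [479.1, 89.6, 201.3]
ee_rot: [1.0, -0.001, -0.0, 0.0]
contact_force: [0.1, -0.4, -1.5]
opening: 16.0
grasp_force: 69.4
```

```bash
python3 - <<'E'
from h import *
s=r.sense(); print(s["t"],np.round(s["ee_pos"],1),np.round(s["ee_rot"],3),s["contact_force"],s["moment"],s["opening"])
ims=[]
for n in("wrist","side"):
    im,d,K,T=grab(n); np.savez(n+"3.npz",im=im,d=d,K=K,T=T); cv2.imwrite(f"pics/{n}3.png",im); 
    p=np.array(s["ee_pos"]); q=K@(np.linalg.inv(T)@[*p,1])[:3]; print(n,"tcp px",q[:2]/q[2])
    c=(q[:2]/q[2]).astype(int); x0=max(0,min(640-200,c[0]-100)); y0=max(0,min(250,c[1]-50)); print(x0,y0)
    ims.append(cv2.resize(im[y0:y0+150,x0:x0+200],(400,300),interpolation=2) if n=="side" else im[0:400])
cv2.imwrite("pics/side3c.png",cv2.resize(ims[1],(800,600)))
E
```

```text
5.0 [479.1  89.6 201.3] [ 1.    -0.001 -0.     0.   ] [ 0.11756773 -0.36690468 -1.54359932] [-0.01167045 -0.05639895  0.0019635 ] 16.041048452846148
wrist tcp px [319.30747021 270.34176676]
219 220
side tcp px [294.26934215 152.39718351]
194 102
```

View pics/wrist3.png

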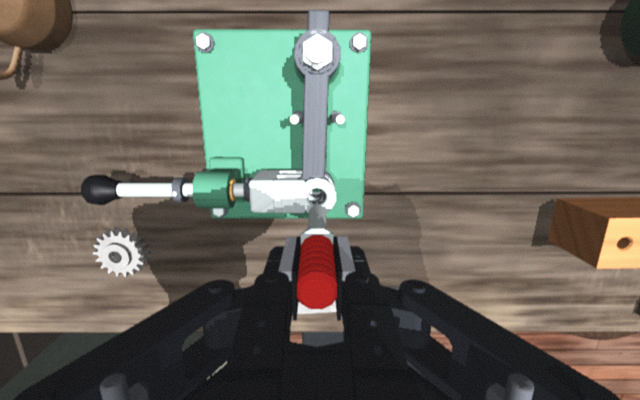

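View pics/side3c.png

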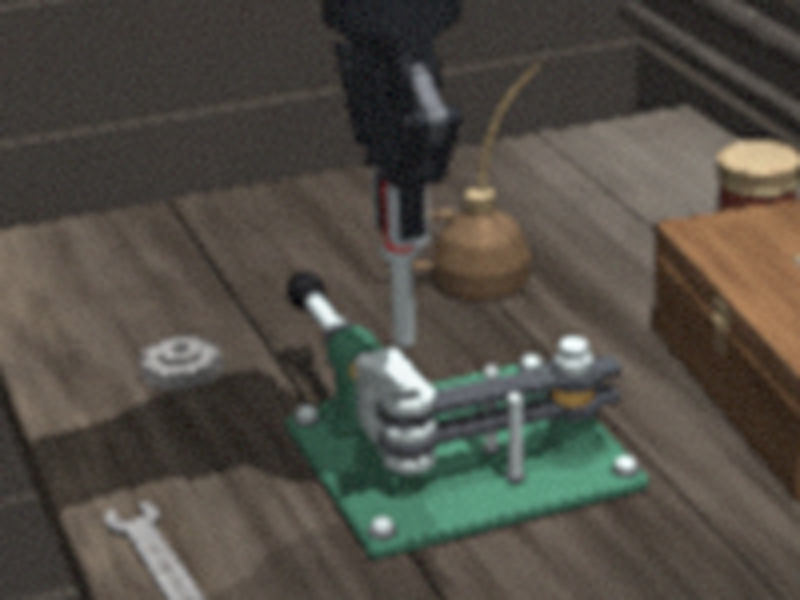

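The wrist view shows the lug ring centred near (319,193), with the pin tip just below it at about (316,215). The side crop shows the pin held upright. Now I measure the hole and the shank axis.

```bash
python3 - <<'E'
from h import *
from scipy.optimize import least_squares
L=lambda n:[np.load(n+"3.npz")[k] for k in("im","d","K","T")]
im,d,K,T=L("wrist"); P=cloud(d,K,T); X,Y,Z=P[...,0],P[...,1],P[...,2]
top=(Z>75)&(Z<85)&(abs(X-479)<25)&(abs(Y-91)<25); v,u=np.where(top); print("top n",len(v),Z[top].mean())
R=np.array([ray(K,T,a,b,80) for a,b in zip(u,v)])
# outer edge away from the block (y<91): extreme points per row
o=np.array([R[v==b][R[v==b][:,1].argmin()][:2] for b in np.unique(v) if (v==b).sum()>3]); print(o.round(1).tolist())
for y in range(176,216,3): print(y,''.join('#' if top[y,x] else '.' for x in range(295,345)))
for n in("wrist","side"):
    im,d,K,T=L(n); P=cloud(d,K,T); X,Y,Z=P[...,0],P[...,1],P[...,2]
    m=(Z>114)&(Z<165)&(abs(X-479)<14)&(abs(Y-90)<14)
    for lo in range(112,168,8):
        q=m&(Z>=lo)&(Z<lo+8)
        if q.sum()>4: print(n,lo,q.sum(),P[q].mean(0).round(1),"span",P[q].min(0).round(1),P[q].max(0).round(1))
E
```

```text
top n 1237 79.3923701772253
[[494.3, 88.7], [493.5, 85.5], [492.7, 83.9], [491.8, 83.1], [491.0, 81.4], [490.2, 80.6], [489.3, 79.8], [488.5, 79.0], [487.6, 78.2], [486.8, 78.2], [486.0, 77.3], [485.1, 77.3], [484.3, 76.5], [483.4, 76.5], [482.6, 75.7], [481.7, 75.6], [480.9, 75.6], [480.0, 75.6], [479.2, 75.6], [478.3, 75.6], [477.5, 75.6], [476.6, 75.6], [475.8, 75.5], [474.9, 75.5], [474.0, 75.5], [473.2, 76.3], [472.3, 77.1], [471.4, 77.1], [470.6, 78.0], [469.7, 77.9], [468.8, 78.8], [467.9, 78.8], [467.1, 80.4], [466.2, 81.2], [465.3, 82.1], [464.5, 97.9]]
176 ..................................................
179 .######.#....##################...................
182 ###################################...............
185 ######################################............
188 ##################........#############...........
191 ###############...............###########.........
194 #############..................##########.........
197 #############..................##########.........
200 ###############..............############.........
203 ###################......#######
[... 545 characters left out ...]
43.8]
wrist 144 83 [482.   90.6 148.2] span [478.8  84.9 144.1] [483.7  96.1 152. ]
wrist 152 55 [482.7  90.7 155.1] span [480.8  85.8 152.1] [483.5  95.3 158.6]
side 112 11 [473.6  84.8 117.2] span [468.7  81.7 114.4] [478.   87.5 120. ]
side 120 14 [472.8  84.7 124.4] span [468.9  81.9 121.5] [478.9  89.4 127.9]
side 128 16 [473.8  84.  131.9] span [469.5  79.6 128.1] [478.8  88.3 135.4]
side 136 14 [474.1  84.5 139.7] span [469.3  82.  136.4] [479.   87.2 142.5]
side 144 17 [474.1  84.9 147.7] span [469.3  79.6 144.3] [480.6  90.6 151.1]
side 152 18 [473.8  85.4 155.5] span [468.6  79.7 152.8] [480.6  92.2 159.3]
side 160 12 [474.4  84.9 161.9] span [469.4  80.9 160. ] [481.   89.5 164.2]
```

Request:
{"api": "carry_out", "payload": {"series": [{"claw": 1, "tx": 1.2, "ty": -1, "tz": 5, "rx": 0, "ry": 0, "rz": 0}, {"claw": 1, "tx": 0, "ty": 0, "tz": 10, "rx": 0, "ry": 0, "rz": 0}, {"claw": 1, "tx": 0, "ty": 0, "tz": 10, "rx": 0, "ry": 0, "rz": 0}, {"claw": 1, "tx": 0, "ty": 0, "tz": 3, "rx": 0, "ry": 0, "rz": 0}, {"claw": 1, "tx": 0, "ty": 0, "tz": 2, "rx": 0, "ry": 0, "rz": 0}, {"claw": 1, "tx": 0, "ty": 0, "tz": 0, "rx": 0, "ry": 0, "rz": 0}, {"claw": 1, "tx": 0, "ty": 0, "tz": 0, "rx": 0, "ry": 0, "rz": 0}]}}

```text
t: 5.68
ee_pos: [480.6, 92.1, 171.1]
ee_rot: [1.0, 0.0, -0.0, -0.0]
contact_force: [0.7, 0.1, -1.5]
opening: 15.9
grasp_force: 69.4
```

Request:
{"api": "carry_out", "payload": {"series": [{"claw": 1, "tx": 0, "ty": 0, "tz": 1, "rx": 0, "ry": 0, "rz": 0}, {"claw": 1, "tx": 0, "ty": 0, "tz": 1, "rx": 0, "ry": 0, "rz": 0}, {"claw": 1, "tx": 0, "ty": 0, "tz": 1, "rx": 0, "ry": 0, "rz": 0}, {"claw": 1, "tx": 0, "ty": 0, "tz": 0, "rx": 0, "ry": 0, "rz": 0}]}}

```text
t: 6.02
ee_pos: [480.9, 92.1, 168.5]
ee_rot: [1.0, 0.0, 0.0, -0.0]
contact_force: [-0.8, 0.2, -0.4]
opening: 16.2
grasp_force: 69.5
```

Request:
{"api": "carry_out", "payload": {"series": [{"claw": 1, "tx": 0, "ty": 0, "tz": 1, "rx": 0, "ry": 0, "rz": 0}, {"claw": 1, "tx": 0, "ty": 0, "tz": 1, "rx": 0, "ry": 0, "rz": 0}, {"claw": 1, "tx": 0, "ty": 0, "tz": 1, "rx": 0, "ry": 0, "rz": 0}, {"claw": 1, "tx": 0, "ty": 0, "tz": 0, "rx": 0, "ry": 0, "rz": 0}]}}

```text
t: 6.35
ee_pos: [480.2, 91.5, 164.9]
ee_rot: [1.0, -0.0, -0.0, 0.0]
contact_force: [0.4, -0.8, -0.2]
opening: 16.2
grasp_force: 69.6
```

Request:
{"api": "carry_out", "payload": {"series": [{"claw": 1, "tx": 0, "ty": 0, "tz": 1, "rx": 0, "ry": 0, "rz": 0}, {"claw": 1, "tx": 0, "ty": 0, "tz": 1, "rx": 0, "ry": 0, "rz": 0}, {"claw": 1, "tx": 0, "ty": 0, "tz": 1, "rx": 0, "ry": 0, "rz": 0}, {"claw": 1, "tx": 0, "ty": 0, "tz": 0, "rx": 0, "ry": 0, "rz": 0}]}}

```text
t: 6.68
ee_pos: [480.2, 91.9, 161.9]
ee_rot: [1.0, 0.0, -0.0, 0.0]
contact_force: [-0.2, -1.2, -0.4]
opening: 15.9
grasp_force: 69.5
```

Request:
{"api": "carry_out", "payload": {"series": [{"claw": 1, "tx": 0, "ty": 0, "tz": 1, "rx": 0, "ry": 0, "rz": 0}, {"claw": 1, "tx": 0, "ty": 0, "tz": 1, "rx": 0, "ry": 0, "rz": 0}, {"claw": 1, "tx": 0, "ty": 0, "tz": 0, "rx": 0, "ry": 0, "rz": 0}]}}

```text
t: 6.93
ee_pos: [480.3, 92.0, 160.0]
ee_rot: [1.0, 0.0, -0.0, 0.0]
contact_force: [-0.7, -1.3, -2.1]
opening: 16.2
grasp_force: 69.5
```

Request:
{"api": "carry_out", "payload": {"series": [{"claw": 1, "tx": 0, "ty": 0, "tz": 1, "rx": 0, "ry": 0, "rz": 0}, {"claw": 1, "tx": 0, "ty": 0, "tz": 0, "rx": 0, "ry": 0, "rz": 0}]}}

```text
t: 7.1
ee_pos: [480.4, 92.0, 159.1]
ee_rot: [1.0, 0.0, -0.0, -0.0]
contact_force: [-1.3, -1.3, -1.7]
opening: 16.1
grasp_force: 69.5
```

Request:
{"api": "carry_out", "payload": {"series": [{"claw": 1, "tx": 0, "ty": 0, "tz": 1, "rx": 0, "ry": 0, "rz": 0}, {"claw": 1, "tx": 0, "ty": 0, "tz": 0, "rx": 0, "ry": 0, "rz": 0}]}}

```text
t: 7.27
ee_pos: [480.5, 92.1, 158.1]
ee_rot: [1.0, 0.0, -0.0, -0.0]
contact_force: [-0.8, -0.8, -1.5]
opening: 16.1
grasp_force: 69.5
```

Request:
{"api": "carry_out", "payload": {"series": [{"claw": 1, "tx": 0, "ty": 0, "tz": 0.7, "rx": 0, "ry": 0, "rz": 0}, {"claw": 1, "tx": 0, "ty": 0, "tz": 0, "rx": 0, "ry": 0, "rz": 0}]}}

```text
t: 7.43
ee_pos: [480.5, 92.0, 157.5]
ee_rot: [1.0, 0.0, -0.0, -0.0]
contact_force: [-1.0, -0.8, -1.1]
opening: 16.1
grasp_force: 69.5
```

Request:
{"api": "carry_out", "payload": {"series": [{"claw": 1, "tx": 0, "ty": 0, "tz": 0.5, "rx": 0, "ry": 0, "rz": 0}, {"claw": 1, "tx": 0, "ty": 0, "tz": 0, "rx": 0, "ry": 0, "rz": 0}]}}

```text
t: 7.6
ee_pos: [480.5, 92.0, 157.0]
ee_rot: [1.0, 0.0, -0.0, -0.0]
contact_force: [-1.8, -2.3, -1.1]
opening: 16.0
grasp_force: 69.5
```

Request:
{"api": "carry_out", "payload": {"series": [{"claw": 1, "tx": 0, "ty": 0, "tz": 0.6, "rx": 0, "ry": 0, "rz": 0}, {"claw": 1, "tx": 0, "ty": 0, "tz": 0, "rx": 0, "ry": 0, "rz": 0}]}}

```text
t: 7.77
ee_pos: [480.6, 92.1, 156.5]
ee_rot: [1.0, 0.0, -0.0, -0.0]
contact_force: [-1.3, -0.6, -1.3]
opening: 16.2
grasp_force: 69.5
```

Request:
{"api": "carry_out", "payload": {"series": [{"claw": 1, "tx": 0, "ty": 0, "tz": 0.6, "rx": 0, "ry": 0, "rz": 0}, {"claw": 1, "tx": 0, "ty": 0, "tz": 0, "rx": 0, "ry": 0, "rz": 0}]}}

```text
t: 7.93
ee_pos: [480.5, 92.2, 155.9]
ee_rot: [1.0, 0.0, -0.0, -0.0]
contact_force: [-2.0, -1.2, -1.0]
opening: 16.3
grasp_force: 69.5
```

Request:
{"api": "carry_out", "payload": {"series": [{"claw": 1, "tx": 0, "ty": 0, "tz": 0.6, "rx": 0, "ry": 0, "rz": 0}, {"claw": 1, "tx": 0, "ty": 0, "tz": 0, "rx": 0, "ry": 0, "rz": 0}]}}

```text
t: 8.1
ee_pos: [480.6, 92.3, 155.3]
ee_rot: [1.0, 0.0, -0.0, -0.0]
contact_force: [-0.6, -0.2, -0.6]
opening: 15.9
grasp_force: 69.5
```

Request:
{"api": "carry_out", "payload": {"series": [{"claw": 1, "tx": 0, "ty": 0, "tz": 0.7, "rx": 0, "ry": 0, "rz": 0}, {"claw": 1, "tx": 0, "ty": 0, "tz": 0.7, "rx": 0, "ry": 0, "rz": 0}, {"claw": 1, "tx": 0, "ty": 0, "tz": 0, "rx": 0, "ry": 0, "rz": 0}]}}

```text
t: 8.35
ee_pos: [480.5, 92.5, 153.8]
ee_rot: [1.0, 0.0, 0.0, -0.0]
contact_force: [-0.9, 1.0, -1.6]
opening: 16.2
grasp_force: 69.4
```

Request:
{"api": "carry_out", "payload": {"series": [{"claw": 1, "tx": 0, "ty": 0, "tz": 0.7, "rx": 0, "ry": 0, "rz": 0}, {"claw": 1, "tx": 0, "ty": 0, "tz": 0.7, "rx": 0, "ry": 0, "rz": 0}, {"claw": 1, "tx": 0, "ty": 0, "tz": 0, "rx": 0, "ry": 0, "rz": 0}]}}

```text
t: 8.6
ee_pos: [480.4, 92.5, 152.3]
ee_rot: [1.0, 0.0, -0.0, -0.0]
contact_force: [-1.2, 1.0, -1.9]
opening: 16.1
grasp_force: 69.3
```

```bash
python3 - <<'E'
from h import *
s=r.sense(); print(s["t"],np.round(s["ee_pos"],1),np.round(s["contact_force"],1))
for n in("wrist","side"):
    im,d,K,T=grab(n); P=cloud(d,K,T); X,Y,Z=P[...,0],P[...,1],P[...,2]
    m=(Z>82)&(Z<140)&(abs(X-479)<16)&(abs(Y-91)<16)
    for lo in range(82,140,4):
        q=m&(Z>=lo)&(Z<lo+4)
        if q.sum()>4: print(n,lo,q.sum(),P[q].mean(0).round(1),"span",P[q].min(0).round(1),P[q].max(0).round(1))
    if n=="side":
        a=im[190:265,245:345]; cv2.imwrite("pics/side4c.png",cv2.resize(a,(800,600),interpolation=2))
    else: cv2.imwrite("pics/w4.png",im)
E
```

```text
8.6 [480.4  92.5 152.3] [-1.2  1.  -1.9]
wrist 82 38 [483.2  93.7  84.3] span [480.3  88.2  82.1] [484.4  99.3  86. ]
wrist 86 34 [482.9  93.6  88.1] span [480.   88.3  86.4] [484.3  99.3  89.9]
wrist 90 34 [483.   93.9  91.9] span [479.   87.8  90.1] [484.3  99.2  93.6]
wrist 94 43 [482.9  93.7  95.8] span [479.6  87.9  94. ] [484.5  99.1  97.9]
wrist 98 40 [483.1  93.5  99.9] span [479.5  88.   98.1] [484.5  99.5 101.9]
wrist 102 42 [483.4  93.4 103.8] span [480.5  88.1 102.1] [484.6  98.8 105.8]
wrist 106 20 [484.   93.8 107.5] span [483.3  90.6 106.3] [484.5  97.  109.1]
wrist 122 61 [488.7  93.9 124.9] span [485.3  85.1 122.1] [490.4 103.  126. ]
wrist 126 289 [486.9  93.8 127.4] span [481.6  84.6 126. ] [490.6 101.9 130. ]
wrist 130 108 [485.6  93.7 131.6] span [481.2  85.6 130. ] [488.6 102.  134. ]
wrist 134 189 [486.2  93.3 136.5] span [481.  79. 134.] [490.7 106.5 138. ]
wrist 138 64 [488.7  91.2 138.9] span [481.5  75.3 138. ] [491.  106.9 140. ]
side 82 7 [475.7  88.6  83.6] span [470.5  83.9  82.1] [481.3  94.9  84.8]
side 86 8 [473.2  87.4  88. ] span [469.7  85.4  86.6
[... 158 characters left out ...]
  93.4  97. ]
side 98 8 [474.   89.1  99.5] span [470.3  86.6  98. ] [478.7  93.6 101.7]
side 102 7 [475.   87.6 103.4] span [470.8  85.2 102.2] [479.2  89.  104.8]
side 106 6 [472.5  88.7 107.8] span [469.5  86.9 106.6] [478.6  90.2 109.1]
side 110 10 [474.5  87.6 112.2] span [469.   84.3 110.7] [479.1  92.5 113.4]
side 114 5 [473.9  88.4 115.9] span [470.7  85.8 115.2] [479.3  91.6 116.5]
side 122 18 [472.3  86.  124. ] span [464.6  79.7 122.3] [487.3  99.3 125.9]
side 126 13 [474.   85.2 127.1] span [467.1  79.3 126. ] [483.5  99.4 129.1]
side 130 10 [472.8  85.6 132.7] span [467.3  77.5 130. ] [483.9 100.3 133.9]
side 134 8 [470.7  82.3 135.5] span [466.5  75.8 134.2] [478.6 101.6 136.7]
```

View pics/side4c.png

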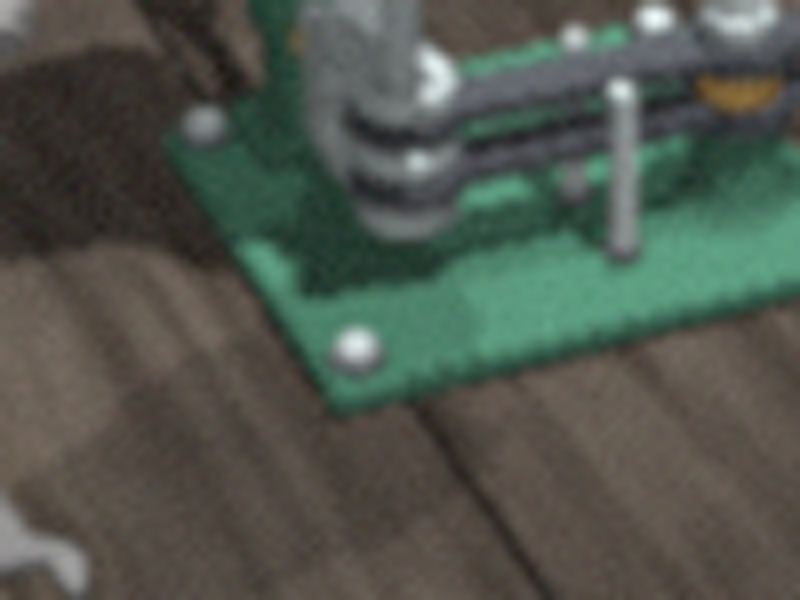

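The crop shows the shank down in the clevis. The flange underside is at about z 121.5, so the tip (about 62) has already passed the upper lever. I continue down.

Request:
{"api": "carry_out", "payload": {"series": [{"claw": 1, "tx": 0, "ty": 0, "tz": 0.7, "rx": 0, "ry": 0, "rz": 0}, {"claw": 1, "tx": 0, "ty": 0, "tz": 0.7, "rx": 0, "ry": 0, "rz": 0}, {"claw": 1, "tx": 0, "ty": 0, "tz": 0, "rx": 0, "ry": 0, "rz": 0}]}}

```text
t: 8.95
ee_pos: [480.6, 92.3, 151.0]
ee_rot: [1.0, 0.0, -0.0, -0.0]
contact_force: [-2.2, 2.3, -1.1]
opening: 16.3
grasp_force: 69.3
```

Request:
{"api": "carry_out", "payload": {"series": [{"claw": 1, "tx": 0, "ty": 0, "tz": 0.7, "rx": 0, "ry": 0, "rz": 0}, {"claw": 1, "tx": 0, "ty": 0, "tz": 0.7, "rx": 0, "ry": 0, "rz": 0}, {"claw": 1, "tx": 0, "ty": 0, "tz": 0, "rx": 0, "ry": 0, "rz": 0}]}}

```text
t: 9.2
ee_pos: [480.6, 92.2, 149.6]
ee_rot: [1.0, 0.0, -0.0, -0.0]
contact_force: [-1.7, 3.0, -1.2]
opening: 16.3
grasp_force: 69.3
```

Request:
{"api": "carry_out", "payload": {"series": [{"claw": 1, "tx": 0, "ty": 0, "tz": 0.7, "rx": 0, "ry": 0, "rz": 0}, {"claw": 1, "tx": 0, "ty": 0, "tz": 0.7, "rx": 0, "ry": 0, "rz": 0}, {"claw": 1, "tx": 0, "ty": 0, "tz": 0, "rx": 0, "ry": 0, "rz": 0}]}}

```text
t: 9.45
ee_pos: [480.5, 92.2, 148.2]
ee_rot: [1.0, 0.0, -0.0, -0.0]
contact_force: [-1.2, 3.1, -1.2]
opening: 16.3
grasp_force: 69.3
```

Request:
{"api": "carry_out", "payload": {"series": [{"claw": 1, "tx": -0.5, "ty": -0.5, "tz": 0.8, "rx": 0, "ry": 0, "rz": 0}, {"claw": 1, "tx": 0, "ty": 0, "tz": 0.8, "rx": 0, "ry": 0, "rz": 0}, {"claw": 1, "tx": 0, "ty": 0, "tz": 0.8, "rx": 0, "ry": 0, "rz": 0}, {"claw": 1, "tx": 0, "ty": 0, "tz": 0, "rx": 0, "ry": 0, "rz": 0}]}}

```text
t: 9.78
ee_pos: [480.3, 92.3, 145.8]
ee_rot: [1.0, -0.0, 0.0, 0.0]
contact_force: [-1.4, 1.4, -1.3]
opening: 16.4
grasp_force: 69.4
```

Request:
{"api": "carry_out", "payload": {"series": [{"claw": 1, "tx": 0, "ty": 0, "tz": 0.8, "rx": 0, "ry": 0, "rz": 0}, {"claw": 1, "tx": 0, "ty": 0, "tz": 0.8, "rx": 0, "ry": 0, "rz": 0}, {"claw": 1, "tx": 0, "ty": 0, "tz": 0.8, "rx": 0, "ry": 0, "rz": 0}, {"claw": 1, "tx": 0, "ty": 0, "tz": 0, "rx": 0, "ry": 0, "rz": 0}]}}

```text
t: 10.12
ee_pos: [480.2, 92.3, 143.4]
ee_rot: [1.0, -0.0, 0.0, 0.0]
contact_force: [-0.8, 0.4, -1.6]
opening: 16.9
grasp_force: 69.4
```

Request:
{"api": "carry_out", "payload": {"series": [{"claw": 1, "tx": 0, "ty": 0, "tz": 0.8, "rx": 0, "ry": 0, "rz": 0}, {"claw": 1, "tx": 0, "ty": 0, "tz": 0.8, "rx": 0, "ry": 0, "rz": 0}, {"claw": 1, "tx": 0, "ty": 0, "tz": 0, "rx": 0, "ry": 0, "rz": 0}]}}

```text
t: 10.37
ee_pos: [480.1, 92.4, 141.8]
ee_rot: [1.0, -0.0, 0.0, 0.0]
contact_force: [-0.9, 0.6, -2.1]
opening: 16.1
grasp_force: 69.4
```

Tip is at about 53, and the lower lever's top face is at 50, so I use smaller steps.

Request:
{"api": "carry_out", "payload": {"series": [{"claw": 1, "tx": 0, "ty": 0, "tz": 0.6, "rx": 0, "ry": 0, "rz": 0}, {"claw": 1, "tx": 0, "ty": 0, "tz": 0.6, "rx": 0, "ry": 0, "rz": 0}, {"claw": 1, "tx": 0, "ty": 0, "tz": 0, "rx": 0, "ry": 0, "rz": 0}]}}

```text
t: 10.62
ee_pos: [480.1, 92.4, 140.6]
ee_rot: [1.0, -0.0, 0.0, 0.0]
contact_force: [-1.5, 0.6, -1.9]
opening: 16.2
grasp_force: 69.3
```

Request:
{"api": "carry_out", "payload": {"series": [{"claw": 1, "tx": 0, "ty": 0, "tz": 0.6, "rx": 0, "ry": 0, "rz": 0}, {"claw": 1, "tx": 0, "ty": 0, "tz": 0, "rx": 0, "ry": 0, "rz": 0}]}}

```text
t: 10.78
ee_pos: [480.1, 92.4, 140.0]
ee_rot: [1.0, -0.0, 0.0, 0.0]
contact_force: [-0.9, -0.8, -2.0]
opening: 16.3
grasp_force: 69.3
```

Request:
{"api": "carry_out", "payload": {"series": [{"claw": 1, "tx": 0, "ty": 0, "tz": 0.6, "rx": 0, "ry": 0, "rz": 0}, {"claw": 1, "tx": 0, "ty": 0, "tz": 0, "rx": 0, "ry": 0, "rz": 0}]}}

```text
t: 10.95
ee_pos: [480.1, 92.4, 139.4]
ee_rot: [1.0, 0.0, -0.0, 0.0]
contact_force: [-1.0, 0.6, -1.4]
opening: 16.2
grasp_force: 69.3
```

Request:
{"api": "carry_out", "payload": {"series": [{"claw": 1, "tx": 0, "ty": 0, "tz": 0.5, "rx": 0, "ry": 0, "rz": 0}, {"claw": 1, "tx": 0, "ty": 0, "tz": 0, "rx": 0, "ry": 0, "rz": 0}]}}

```text
t: 11.12
ee_pos: [480.1, 92.4, 138.9]
ee_rot: [1.0, -0.0, -0.0, 0.0]
contact_force: [-0.3, 0.5, -1.9]
opening: 16.5
grasp_force: 69.3
```

Request:
{"api": "carry_out", "payload": {"series": [{"claw": 1, "tx": 0, "ty": 0, "tz": 0.5, "rx": 0, "ry": 0, "rz": 0}, {"claw": 1, "tx": 0, "ty": 0, "tz": 0, "rx": 0, "ry": 0, "rz": 0}]}}

```text
t: 11.28
ee_pos: [480.1, 92.5, 138.4]
ee_rot: [1.0, -0.0, -0.0, 0.0]
contact_force: [0.2, -1.4, -1.5]
opening: 16.0
grasp_force: 69.3
```

Request:
{"api": "carry_out", "payload": {"series": [{"claw": 1, "tx": 0, "ty": 0, "tz": 0.5, "rx": 0, "ry": 0, "rz": 0}, {"claw": 1, "tx": 0, "ty": 0, "tz": 0, "rx": 0, "ry": 0, "rz": 0}]}}

```text
t: 11.45
ee_pos: [480.1, 92.5, 138.0]
ee_rot: [1.0, -0.0, 0.0, 0.0]
contact_force: [-0.5, 0.1, -0.7]
opening: 16.2
grasp_force: 69.3
```

Request:
{"api": "carry_out", "payload": {"series": [{"claw": 1, "tx": 0, "ty": 0, "tz": 0.5, "rx": 0, "ry": 0, "rz": 0}, {"claw": 1, "tx": 0, "ty": 0, "tz": 0, "rx": 0, "ry": 0, "rz": 0}]}}

```text
t: 11.62
ee_pos: [480.1, 92.5, 137.4]
ee_rot: [1.0, 0.0, -0.0, 0.0]
contact_force: [-0.7, -0.8, -0.7]
opening: 16.2
grasp_force: 69.3
```

Request:
{"api": "carry_out", "payload": {"series": [{"claw": 1, "tx": 0, "ty": 0, "tz": 0.5, "rx": 0, "ry": 0, "rz": 0}, {"claw": 1, "tx": 0, "ty": 0, "tz": 0, "rx": 0, "ry": 0, "rz": 0}]}}

```text
t: 11.78
ee_pos: [480.1, 92.5, 136.9]
ee_rot: [1.0, 0.0, -0.0, 0.0]
contact_force: [-0.4, -0.5, -1.4]
opening: 16.3
grasp_force: 69.3
```

Request:
{"api": "carry_out", "payload": {"series": [{"claw": 1, "tx": 0, "ty": 0, "tz": 0.5, "rx": 0, "ry": 0, "rz": 0}, {"claw": 1, "tx": 0, "ty": 0, "tz": 0, "rx": 0, "ry": 0, "rz": 0}]}}

```text
t: 11.95
ee_pos: [480.1, 92.5, 136.4]
ee_rot: [1.0, 0.0, -0.0, 0.0]
contact_force: [-1.0, 0.3, -1.6]
opening: 16.2
grasp_force: 69.3
```

```bash
cat > fl.py <<'E'
from h import *
s=r.sense(); print(s["t"],np.round(s["ee_pos"],1),np.round(s["contact_force"],1),np.round(s["moment"],2))
im,d,K,T=grab("wrist"); P=cloud(d,K,T); X,Y,Z=P[...,0],P[...,1],P[...,2]
m=(Z>82)&(Z<140)&(abs(X-479)<16)&(abs(Y-92)<16)
for lo in range(82,140,3):
    q=m&(Z>=lo)&(Z<lo+3)
    if q.sum()>4: print(lo,q.sum(),P[q].mean(0).round(1),"span",P[q].min(0).round(1),P[q].max(0).round(1))
# lever eye/lug top faces
for lo,hi in((60,72),(76,83)):
    q=(Z>lo)&(Z<hi)&(abs(X-485)<40)&(abs(Y-92)<35); print(lo,q.sum(),P[q].mean(0).round(1) if q.any() else 0,P[q].min(0).round(1),P[q].max(0).round(1))
E
python3 fl.py
```

```text
11.95 [480.1  92.5 136.4] [-1.   0.3 -1.6] [-0.15  0.19  0.02]
82 39 [482.7  93.8  83.7] span [479.   87.9  82.1] [484.4  99.5  85. ]
85 26 [482.9  93.9  86.4] span [480.   88.   85.2] [484.3  98.9  87.8]
88 29 [483.4  93.4  89.2] span [481.4  88.7  88. ] [484.3  98.2  90.8]
91 17 [483.9  93.4  92.3] span [483.4  90.5  91. ] [484.4  96.4  93.5]
106 20 [488.1  93.2 108.3] span [485.4  84.5 106.9] [489.8 101.9 109. ]
109 261 [487.2  93.9 110.8] span [481.6  84.6 109. ] [490.3 102.9 112. ]
112 88 [485.7  93.3 113.4] span [481.8  85.7 112. ] [489.9 101.7 115. ]
115 81 [485.2  93.6 115.9] span [481.   85.5 115. ] [487.8 101.6 117.9]
118 109 [485.6  94.2 119.8] span [480.7  81.8 118.1] [489.9 106.6 121. ]
121 154 [487.3  93.1 122.2] span [481.1  76.6 121.1] [490.7 107.9 124. ]
124 164 [487.5  92.6 125.6] span [481.7  76.3 124. ] [490.8 107.6 127. ]
127 221 [487.1  92.5 128.2] span [481.   76.2 127. ] [490.8 107.9 130. ]
130 195 [487.5  92.  131.6] span [481.5  76.2 130. ] [490.8 107.9 133. ]
133 221 [487.4  92.4 134.3] span [481.2  76.1 133. ] [490.7 107.7 136. ]
136 246 [487.2  92.7 137.6] span [481.4  76.1 136. ] [490.7 107.8 139. ]
139 115 [486.7  92.1 139.5] span [480.7  76.3 139. ] [490.7 107.6 140. ]
60 1749 [506.3  93.3  69.2] [471.8  76.8  60. ] [525.  127.   71.9]
76 2244 [482.1 106.4  79.5] [463.9  77.6  76. ] [493.8 127.   82.9]
```

The flange is at about 106, so the tip is at about 46, inside the lower lever with no slip. I continue down.

Request:
{"api": "carry_out", "payload": {"series": [{"claw": 1, "tx": 0, "ty": 0, "tz": 0.7, "rx": 0, "ry": 0, "rz": 0}, {"claw": 1, "tx": 0, "ty": 0, "tz": 0.7, "rx": 0, "ry": 0, "rz": 0}, {"claw": 1, "tx": 0, "ty": 0, "tz": 0, "rx": 0, "ry": 0, "rz": 0}]}}

```text
t: 12.25
ee_pos: [480.1, 92.5, 135.0]
ee_rot: [1.0, 0.0, -0.0, 0.0]
contact_force: [0.0, -0.2, -1.5]
opening: 16.3
grasp_force: 69.4
```

Request:
{"api": "carry_out", "payload": {"series": [{"claw": 1, "tx": 0, "ty": 0, "tz": 0.7, "rx": 0, "ry": 0, "rz": 0}, {"claw": 1, "tx": 0, "ty": 0, "tz": 0.7, "rx": 0, "ry": 0, "rz": 0}, {"claw": 1, "tx": 0, "ty": 0, "tz": 0, "rx": 0, "ry": 0, "rz": 0}]}}

```text
t: 12.5
ee_pos: [480.0, 92.4, 133.6]
ee_rot: [1.0, -0.0, -0.0, 0.0]
contact_force: [-0.9, -0.0, -0.5]
opening: 16.6
grasp_force: 69.4
```

Request:
{"api": "carry_out", "payload": {"series": [{"claw": 1, "tx": 0, "ty": 0, "tz": 0.7, "rx": 0, "ry": 0, "rz": 0}, {"claw": 1, "tx": 0, "ty": 0, "tz": 0.7, "rx": 0, "ry": 0, "rz": 0}, {"claw": 1, "tx": 0, "ty": 0, "tz": 0, "rx": 0, "ry": 0, "rz": 0}]}}

```text
t: 12.75
ee_pos: [480.0, 92.4, 132.1]
ee_rot: [1.0, -0.0, -0.0, 0.0]
contact_force: [-1.6, -1.5, -1.4]
opening: 16.1
grasp_force: 69.3
```

Request:
{"api": "carry_out", "payload": {"series": [{"claw": 1, "tx": 0, "ty": 0, "tz": 0.7, "rx": 0, "ry": 0, "rz": 0}, {"claw": 1, "tx": 0, "ty": 0, "tz": 0.7, "rx": 0, "ry": 0, "rz": 0}, {"claw": 1, "tx": 0, "ty": 0, "tz": 0, "rx": 0, "ry": 0, "rz": 0}]}}

```text
t: 13.0
ee_pos: [480.0, 92.5, 130.7]
ee_rot: [1.0, 0.0, -0.0, 0.0]
contact_force: [-1.4, -1.3, -1.6]
opening: 16.4
grasp_force: 69.3
```

Request:
{"api": "carry_out", "payload": {"series": [{"claw": 1, "tx": 0, "ty": 0, "tz": 0.7, "rx": 0, "ry": 0, "rz": 0}, {"claw": 1, "tx": 0, "ty": 0, "tz": 0.7, "rx": 0, "ry": 0, "rz": 0}, {"claw": 1, "tx": 0, "ty": 0, "tz": 0, "rx": 0, "ry": 0, "rz": 0}]}}

```text
t: 13.25
ee_pos: [480.0, 92.5, 129.3]
ee_rot: [1.0, -0.0, -0.0, 0.0]
contact_force: [-1.5, -1.3, -1.3]
opening: 16.0
grasp_force: 69.3
```

Request:
{"api": "carry_out", "payload": {"series": [{"claw": 1, "tx": 0, "ty": 0, "tz": 0.7, "rx": 0, "ry": 0, "rz": 0}, {"claw": 1, "tx": 0, "ty": 0, "tz": 0.7, "rx": 0, "ry": 0, "rz": 0}, {"claw": 1, "tx": 0, "ty": 0, "tz": 0, "rx": 0, "ry": 0, "rz": 0}]}}

```text
t: 13.5
ee_pos: [480.0, 92.5, 128.0]
ee_rot: [1.0, -0.0, -0.0, 0.0]
contact_force: [-1.0, -0.6, -2.2]
opening: 16.4
grasp_force: 69.3
```

Request:
{"api": "carry_out", "payload": {"series": [{"claw": 1, "tx": 0, "ty": 0, "tz": 0.7, "rx": 0, "ry": 0, "rz": 0}, {"claw": 1, "tx": 0, "ty": 0, "tz": 0.7, "rx": 0, "ry": 0, "rz": 0}, {"claw": 1, "tx": 0, "ty": 0, "tz": 0, "rx": 0, "ry": 0, "rz": 0}]}}

```text
t: 13.75
ee_pos: [480.1, 92.5, 126.6]
ee_rot: [1.0, -0.0, -0.0, 0.0]
contact_force: [-1.9, -1.3, -1.3]
opening: 16.3
grasp_force: 69.4
```

Request:
{"api": "carry_out", "payload": {"series": [{"claw": 1, "tx": 0, "ty": 0, "tz": 0.7, "rx": 0, "ry": 0, "rz": 0}, {"claw": 1, "tx": 0, "ty": 0, "tz": 0.7, "rx": 0, "ry": 0, "rz": 0}, {"claw": 1, "tx": 0, "ty": 0, "tz": 0, "rx": 0, "ry": 0, "rz": 0}]}}

```text
t: 14.0
ee_pos: [480.0, 92.5, 125.2]
ee_rot: [1.0, -0.0, -0.0, 0.0]
contact_force: [-1.3, -1.9, -1.6]
opening: 16.0
grasp_force: 69.4
```

Request:
{"api": "carry_out", "payload": {"series": [{"claw": 1, "tx": 0, "ty": 0, "tz": 1, "rx": 0, "ry": 0, "rz": 0}, {"claw": 1, "tx": 0, "ty": 0, "tz": 1, "rx": 0, "ry": 0, "rz": 0}, {"claw": 1, "tx": 0, "ty": 0, "tz": 0, "rx": 0, "ry": 0, "rz": 0}]}}

```text
t: 14.25
ee_pos: [480.1, 92.5, 123.1]
ee_rot: [1.0, 0.0, -0.0, -0.0]
contact_force: [-0.6, -2.0, -1.2]
opening: 16.3
grasp_force: 69.3
```

Request:
{"api": "carry_out", "payload": {"series": [{"claw": 1, "tx": 0, "ty": 0, "tz": 1, "rx": 0, "ry": 0, "rz": 0}, {"claw": 1, "tx": 0, "ty": 0, "tz": 1, "rx": 0, "ry": 0, "rz": 0}, {"claw": 1, "tx": 0, "ty": 0, "tz": 1, "rx": 0, "ry": 0, "rz": 0}, {"claw": 1, "tx": 0, "ty": 0, "tz": 0, "rx": 0, "ry": 0, "rz": 0}]}}

```text
t: 14.58
ee_pos: [480.0, 92.5, 120.1]
ee_rot: [1.0, 0.0, -0.0, -0.0]
contact_force: [-1.1, -2.4, -2.1]
opening: 16.2
grasp_force: 69.3
```

Request:
{"api": "carry_out", "payload": {"series": [{"claw": 1, "tx": 0, "ty": 0, "tz": 1, "rx": 0, "ry": 0, "rz": 0}, {"claw": 1, "tx": 0, "ty": 0, "tz": 1, "rx": 0, "ry": 0, "rz": 0}, {"claw": 1, "tx": 0, "ty": 0, "tz": 1, "rx": 0, "ry": 0, "rz": 0}, {"claw": 1, "tx": 0, "ty": 0, "tz": 1, "rx": 0, "ry": 0, "rz": 0}, {"claw": 1, "tx": 0, "ty": 0, "tz": 0, "rx": 0, "ry": 0, "rz": 0}]}}

```text
t: 15.0
ee_pos: [480.0, 92.5, 116.1]
ee_rot: [1.0, 0.0, -0.0, 0.0]
contact_force: [-0.1, -1.9, -1.5]
opening: 16.3
grasp_force: 69.3
```

Request:
{"api": "carry_out", "payload": {"series": [{"claw": 1, "tx": 0, "ty": 0, "tz": 1, "rx": 0, "ry": 0, "rz": 0}, {"claw": 1, "tx": 0, "ty": 0, "tz": 1, "rx": 0, "ry": 0, "rz": 0}, {"claw": 1, "tx": 0, "ty": 0, "tz": 1, "rx": 0, "ry": 0, "rz": 0}, {"claw": 1, "tx": 0, "ty": 0, "tz": 0, "rx": 0, "ry": 0, "rz": 0}]}}

```text
t: 15.33
ee_pos: [480.0, 92.5, 113.1]
ee_rot: [1.0, -0.0, -0.0, -0.0]
contact_force: [-0.9, -1.9, -1.5]
opening: 16.5
grasp_force: 69.4
```

Request:
{"api": "carry_out", "payload": {"series": [{"claw": 1, "tx": 0, "ty": 0, "tz": 1, "rx": 0, "ry": 0, "rz": 0}, {"claw": 1, "tx": 0, "ty": 0, "tz": 1, "rx": 0, "ry": 0, "rz": 0}, {"claw": 1, "tx": 0, "ty": 0, "tz": 0, "rx": 0, "ry": 0, "rz": 0}]}}

```text
t: 15.58
ee_pos: [480.0, 92.5, 111.1]
ee_rot: [1.0, -0.0, -0.0, 0.0]
contact_force: [-1.1, -2.0, -2.2]
opening: 16.1
grasp_force: 69.4
```

```bash
python3 fl.py
```

```text
15.5833 [480.   92.5 111.1] [-1.1 -2.  -2.2] [-0.57  0.25 -0.04]
82 76 [487.7  94.   84.1] span [482.4  84.5  82.1] [489.9 102.9  85. ]
85 248 [486.7  93.7  86. ] span [481.2  84.7  85. ] [490.4 102.3  88. ]
88 110 [485.2  93.4  89.7] span [481.1  85.8  88. ] [487.4 101.7  91. ]
91 54 [485.7  93.2  93. ] span [481.4  85.6  91. ] [488.7 101.9  94. ]
94 167 [486.   93.6  95.7] span [480.3  79.1  94. ] [490.4 107.9  97. ]
97 127 [488.1  93.1  98.6] span [481.2  76.3  97. ] [491.  107.8 100. ]
100 238 [486.9  92.6 101.7] span [481.2  76.  100. ] [490.7 107.9 103. ]
103 160 [487.6  92.  104.6] span [481.5  76.1 103. ] [490.8 107.8 106. ]
106 241 [486.9  92.5 107.6] span [481.1  76.1 106. ] [490.7 107.9 109. ]
109 197 [487.8  92.  110.6] span [481.9  76.2 109.1] [490.8 108.  112. ]
112 281 [486.8  93.  113.6] span [480.9  76.2 112. ] [490.9 107.8 115. ]
115 211 [487.7  91.6 116.6] span [467.7  76.1 115. ] [490.7 107.9 118. ]
118 339 [486.8  93.2 119.5] span [480.   76.1 118. ] [490.8 108.  121. ]
121 287 [485.4  93.2 122.8] span [468.   76.5 121. ] [490.9 108.  124. ]
124 1366 [480.6  93.6 125.6] span [468.9  79.  124. ] [490.9 107.9 127. ]
127 621 [481.7  93.6 128.9] span [468.   78.9 127. ] [490.8 107.8 130. ]
130 140 [484.9  92.5 131.5] span [471.4  76.4 130. ] [491.6 107.7 133. ]
133 172 [487.7  91.4 134.7] span [472.3  76.3 133. ] [492.9 107.9 136. ]
136 394 [485.4  90.8 137.7] span [467.7  76.  136. ] [493.4 108.  139. ]
139 103 [484.7  88.3 139.4] span [470.9  76.2 139. ] [493.4 107.8 139.9]
60 2273 [506.6  93.4  69.2] [478.9  76.7  60. ] [524.8 126.7  71.5]
76 1827 [484.9 110.2  79.5] [464.4  78.2  76. ] [493.9 127.   83. ]
```

Request:
{"api": "carry_out", "payload": {"series": [{"claw": 1, "tx": 0, "ty": 0, "tz": 0.6, "rx": 0, "ry": 0, "rz": 0}, {"claw": 1, "tx": 0, "ty": 0, "tz": 0, "rx": 0, "ry": 0, "rz": 0}]}}

```text
t: 15.8
ee_pos: [480.0, 92.5, 110.6]
ee_rot: [1.0, -0.0, -0.0, 0.0]
contact_force: [-1.0, -3.0, -1.0]
opening: 16.3
grasp_force: 69.4
```

Request:
{"api": "carry_out", "payload": {"series": [{"claw": 1, "tx": 0, "ty": 0, "tz": 0.5, "rx": 0, "ry": 0, "rz": 0}, {"claw": 1, "tx": 0, "ty": 0, "tz": 0, "rx": 0, "ry": 0, "rz": 0}]}}

```text
t: 15.97
ee_pos: [480.0, 92.5, 110.2]
ee_rot: [1.0, 0.0, -0.0, 0.0]
contact_force: [-1.8, -2.3, -0.2]
opening: 16.3
grasp_force: 69.4
```

Request:
{"api": "carry_out", "payload": {"series": [{"claw": 1, "tx": 0, "ty": 0, "tz": 0.5, "rx": 0, "ry": 0, "rz": 0}, {"claw": 1, "tx": 0, "ty": 0, "tz": 0, "rx": 0, "ry": 0, "rz": 0}]}}

```text
t: 16.13
ee_pos: [480.1, 92.5, 109.7]
ee_rot: [1.0, 0.0, -0.0, -0.0]
contact_force: [-2.1, -3.1, -1.4]
opening: 16.6
grasp_force: 69.4
```

Request:
{"api": "carry_out", "payload": {"series": [{"claw": 1, "tx": 0, "ty": 0, "tz": 0.5, "rx": 0, "ry": 0, "rz": 0}, {"claw": 1, "tx": 0, "ty": 0, "tz": 0, "rx": 0, "ry": 0, "rz": 0}]}}

```text
t: 16.3
ee_pos: [480.0, 92.5, 109.1]
ee_rot: [1.0, 0.0, -0.0, 0.0]
contact_force: [-2.4, -2.6, -1.1]
opening: 15.9
grasp_force: 69.4
```

Request:
{"api": "carry_out", "payload": {"series": [{"claw": 1, "tx": 0, "ty": 0, "tz": 0.5, "rx": 0, "ry": 0, "rz": 0}, {"claw": 1, "tx": 0, "ty": 0, "tz": 0, "rx": 0, "ry": 0, "rz": 0}]}}

```text
t: 16.47
ee_pos: [480.1, 92.5, 108.9]
ee_rot: [1.0, 0.0, -0.0, 0.0]
contact_force: [-3.3, -3.3, 3.1]
opening: 16.4
grasp_force: 70.1
```

Request:
{"api": "carry_out", "payload": {"series": [{"claw": 1, "tx": 0, "ty": 0, "tz": 0.4, "rx": 0, "ry": 0, "rz": 0}, {"claw": 1, "tx": 0, "ty": 0, "tz": 0, "rx": 0, "ry": 0, "rz": 0}]}}

```text
t: 16.63
ee_pos: [480.1, 92.5, 108.9]
ee_rot: [1.0, -0.0, 0.0, 0.0]
contact_force: [-5.1, -3.2, 7.7]
opening: 16.1
grasp_force: 70.4
```

The flange is seated, with contact force rising at z≈109. I release and back off.

Request:
{"api": "carry_out", "payload": {"series": [{"claw": -1, "tx": 0, "ty": 0, "tz": 0, "rx": 0, "ry": 0, "rz": 0}, {"claw": -1, "tx": 0, "ty": 0, "tz": 0, "rx": 0, "ry": 0, "rz": 0}, {"claw": -1, "tx": 0, "ty": 0, "tz": 0, "rx": 0, "ry": 0, "rz": 0}, {"claw": -1, "tx": 0, "ty": 0, "tz": 0, "rx": 0, "ry": 0, "rz": 0}, {"claw": -1, "tx": 0, "ty": 0, "tz": 0, "rx": 0, "ry": 0, "rz": 0}, {"claw": -1, "tx": 0, "ty": 0, "tz": 0, "rx": 0, "ry": 0, "rz": 0}, {"claw": -1, "tx": 0, "ty": 0, "tz": -20, "rx": 0, "ry": 0, "rz": 0}, {"claw": -1, "tx": 0, "ty": 0, "tz": -30, "rx": 0, "ry": 0, "rz": 0}, {"claw": -1, "tx": 0, "ty": 0, "tz": -30, "rx": 0, "ry": 0, "rz": 0}, {"claw": -1, "tx": 0, "ty": 0, "tz": -20, "rx": 0, "ry": 0, "rz": 0}]}}

```text
t: 17.47
ee_pos: [480.9, 93.0, 210.7]
ee_rot: [1.0, 0.0, 0.001, -0.0]
contact_force: [1.2, -0.6, 0.8]
opening: 85.3
grasp_force: 0.0
```

Request:
{"api": "carry_out", "payload": {"series": [{"claw": -1, "tx": 0, "ty": 0, "tz": 0, "rx": 0, "ry": 0, "rz": 0}, {"claw": -1, "tx": 0, "ty": 0, "tz": 0, "rx": 0, "ry": 0, "rz": 0}, {"claw": -1, "tx": 0, "ty": 0, "tz": 0, "rx": 0, "ry": 0, "rz": 0}]}}

```text
t: 17.72
ee_pos: [479.6, 92.3, 207.7]
ee_rot: [1.0, -0.0, -0.0, 0.0]
contact_force: [0.2, -0.2, 0.2]
opening: 85.4
grasp_force: 0.0
```

```bash
python3 - <<'E'
from h import *
s=r.sense(); print(s["t"],np.round(s["ee_pos"],1),np.round(s["contact_force"],1),s["opening"])
im,d,K,T=grab("wrist"); P=cloud(d,K,T)
l,st,c=red(im,d,K,T); i=1+st[1:,4].argmax(); q=(l==i)&(P[...,2]>118)&(P[...,2]<128); print("knob top",P[q].mean(0),P[q][:,2].max(),np.median(P[q][:,2]))
a=im[130:280,220:420]; b=grab("side")[0][185:260,245:345]
cv2.imwrite("pics/end.png",cv2.hconcat([cv2.resize(a,(400,300),interpolation=2),cv2.resize(b,(400,300),interpolation=2)]))
E
```

```text
17.7167 [479.6  92.3 207.7] [ 0.2 -0.2  0.2] 85.41133182001545
knob top [478.94348161  93.76080071 123.07944248] 125.56900262627488 123.33608411500995
```

View pics/end.png

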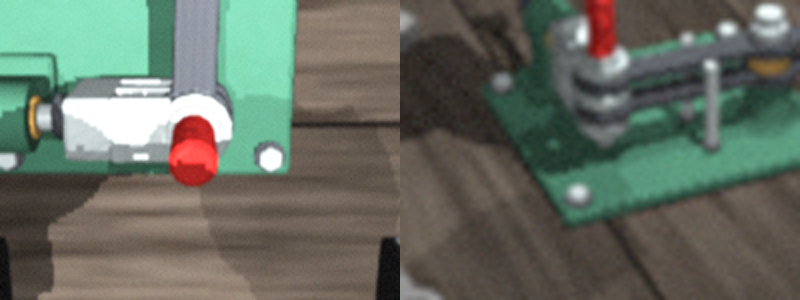

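The pin stands upright with its flange on the lug, its knob top at about z 124 (the home height), and the jaws are clear.

```bash
python3 -c "
from plant import r
print(r.hand_in())"
```

```text
the job is handed in; nothing more can be done
None
```

The pin went down through the clevis and both levers until its flange seated on the top lug, was released, and the job was handed in at about 18 s; no verdict came back.

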